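# Load a filter cube and latch the illuminator's sprung carriage in the beam

## Robot

A 6-joint arm with a two-finger parallel gripper is mounted at the origin on a cart in front of the work surface, level with it; the furniture and walls round the work are solid. World frame = base frame: x ahead of the robot, y to its left, z up, the work surface at z = 0. Lengths are in m, angles in degrees, forces in N, time in s.
With the tool pointing down it reaches from about 0.4 to 0.825 m from the base axis. Payload 7 kg.
Tool frame: the origin (TCP) lies between the finger pads; the fingertips stand 19 mm ahead of it and the grasp point (between the pads) is the TCP; z points along the fingers, y is the line along which they close (so a half turn about z gives the same grasp; the last joint's range is limited). The gripper opens to 88 mm and grips with 3 to 60 N. Pads are 19 mm wide; open, the fingers measure 130 mm over their backs; the gripper's body (78 mm by 193 mm) begins 47 mm behind the grasp point.
Start: joints at [80.506, 20.546, 0.682, 0, -70.136, -16.507], TCP at [0.296, 0.607, 0.246] pointing down, gripper open.
Joint ranges: [-176.03, 176.03], [-82.01, 121.73], [-58.28, 71.71], [-173.87, 95.51], [-174.79, -0.11], [-173.66, 173.66]. Speed limits (degrees/s): [136.94, 136.94, 172.46, 180, 180, 180].

## Interface

Orientations are given as [roll, pitch, yaw] about the fixed x, y, z axes, in that order (R = Rz(yaw) Ry(pitch) Rx(roll)).
In Python, from plant import get_obs, snapshot, close_job, spot_in, spot_point gives the robot as it stands.
- The arm moves only by the tool play_rows, never from a script. Its argument "plan" is a list of rows, each a list of 6 numbers: the shift along the tool's x, y, z in cm, then the turn, a rotation vector about the tool's x, y, z in degrees. A call has 1 to 20 rows; each row shifts and turns the commanded pose from where the row before left it, along the tool's axes as they then stand; what a row does not reach is not made up. A row lasts 1/12 s, in which the tool goes at most 41.7 mm and 7.16 degrees, less where a joint would pass 70% of its speed; a pose out of reach is approached as far as the arm can. A call is refused whole if a number of a shift passes 4.17 or a number of a turn 7.16, either way. A call with a gripper value outside its range is refused whole. "grip" is the finger opening in cm, from 0 to 8.76, set as the call begins (left out, the last holds). The fingers move at their own pace and stop on an object; the grip force is fixed at half the most. Time passes only in rows, so rows that do not move let the fingers close. It gives the time, the measured TCP pose, the force, the opening and the grip force at its end, in the units of the state.
- get_obs(): the state, without advancing time (a new reading comes with each control period).
- snapshot(name): name is "scene" or "top" or "wrist"; returns a dict with "frame" (480x640x3 uint8, red, green, blue), "fx", "fy", "cx", "cy" (pixels), "position" and "attitude" of the camera in the world. Camera axes: x right, y down, z forward; pixel columns grow to the right and rows downward; lengths in m; the calibration is good to about 2 mm. A picture is of the moment at which its call begins. There is no depth.
- close_job(): hands the job in; it is judged then, once.
Trained networks look in the newest picture that a camera, given by its name, has taken for a name from the list of things; names that differ only in an ending like _2 or _b are one class to them, and where a whole thing is asked for, a point or a joint stands for the part that bears it (a point fixed in the world has none). Each returns a list of dicts, best first, with "score" (0 to 1); they miss things now and then, are a little off and sometimes report something else, mostly with a low value. They report only what shows in the picture. A call takes as long as a camera call. They do not tell look-alikes from the thing itself.
- spot_in(camera, thing): "position" ([x, y, z] in m, in world coordinates, good to about 4 mm: the middle of the surface that is visible of it).
- spot_point(camera, thing): "position" ([x, y, z] in m, in world coordinates, good to about 4 mm: a listed point, or the origin of a listed thing).
The state is a dict: "clock": time; "joint_pos": joint angles; "qvel": joint speeds; "tau": joint torques, N m; "tool_pos": TCP position; "orientation": TCP orientation; "force": force on the tool from outside, world axes, zero at the start; "moment": the same for the moment, N m; "opening": finger opening in m; "gripper_force": force on a finger pad.
Only numpy, scipy, OpenCV 4.12 (cv2) and the standard library are available. Lean on these libraries where they do the work, as an engineer would, in place of code of your own. Each camera call takes 0.05 s, during which the arm holds its last target. There are 200 camera calls.

## Task

Load the black filter cube into the fluorescence illuminator by pushing with the fingertips. Push the cube sideways along its guide onto the sprung carriage until it is fully home against the brass end stop, then push the carriage's black thumb plate inward past the sprung stop pin and let go, so that the carriage springs back and stays latched on the pin in its middle position with the cube still home. Never lift or tip the cube, and leave the other things on the cabinet where they stand.

Things in the scene. Friction and masses are not known exactly. Their poses are not given: they have to be found in the camera images.
- illuminator: fixed illuminator: dark base plate (x -100..95, y -110..85 mm, 8 thick) with a white housing (x 0..92, y -85..85, 78 high, window ring to z 82) and a black mouth in its front (y -26..43, up to z 58). Lamp head to y 147, port cap to y -108. x points into the mouth, y to the left as one looks in, z up. Origin on the table under the middle of the housing's front face
- ledge (a point): middle of the floor of the fixed aluminium loading ledge right of the carriage; axes as the illuminator's, in whose frame it lies at x -38, y -64, z 16 mm. The ledge runs along y from -103 to -24.5 mm, open at both ends, between two guide walls 37 mm apart (walls 6 thick, tops at z 24). At y -24 it meets the carriage floor, flush
- filter_cube: loose black filter cube, 35 x 35 x 33 mm (36 high with its lens ring), 50 to 100 g. Origin at its underside; side faces at x -16.4 and +18.7, y -17.6 and +17.4 mm. It stands on the loading ledge, its axes nearly along the illuminator's, and slides easily along the illuminator's +y onto the carriage. Push its -y face, 10 to 25 mm above its underside
- cube_home (a point): on the carriage (moves with it): where the cube's origin lies when home, its +y face against the brass end stop. Axes as the illuminator's, in whose frame it lies at x -39.2, y 0.6, z 16 mm while the carriage is out. z 16 is the carriage floor; its guide walls (tops z 24) leave the cube 1.75 mm play either way in x
- carriage (a joint): travel of the sprung carriage into the housing, m: 0 = out (start), 0.068 = middle, latched on the stop pin, 0.090 = hard inner stop. The spring pushes it out with about 3 N at 0, 8 N at the inner stop; the pin adds up to 5 N in passing and drops behind the tooth at about 0.069: push at least to 0.075. Released short of that it springs back to 0
- push_face (a point): on the carriage (moves with it): centre of the front face of its upright black thumb plate, 44 mm wide (y), 8 thick, z 8..50 mm, facing -x of the illuminator; push it along +x. Site at z 30 mm; at x -145, y 0 in the illuminator's frame while the carriage is out, still 55 mm in front of the housing at the inner stop
- stop_pin (a joint): height of the sprung stop pin above its lowest position, m: 0 = down (start, and when latched), about 0.006 while the carriage's tooth passes beneath. It moves by itself and need not be touched
- pin_point (a point): tip of the stop pin when down, z 16.5 mm. The pin, with a black pull knob of 15 mm diameter up to z 59 mm (65 when lifted), stands in a dark bracket left of the carriage just in front of the mouth: bracket x -19..-5, y 27..57 mm in the illuminator's frame
- objective_can: bystander: white screw can, 34 mm diameter, 58 mm high, standing left of the carriage; origin at its underside
- eyepiece_can: bystander: black screw can, 37 mm diameter, 46 mm high, standing left of the carriage; origin at its underside
- loupe: bystander: black loupe, 35 mm diameter, 27 mm high, standing in front and to the right of the illuminator; origin at its underside
Mind the look-alikes: they are no part of the job. Leave any orange or turquoise look-alike of the filter_cube alone.

How it is judged (in metres and radians):
On the way, in this order (a step that is already met when the one before it is completed fails the run):
1. the cube has been pushed home against the end stop while the carriage is still out (y of filter_cube in the frame of cube_home above -0.004 m and value of joint carriage below 0.006 m), for 0.2 s.
2. the carriage has been pushed in past the stop pin (value of joint carriage above 0.0695 m and value of joint stop_pin below 0.002 m and y of filter_cube in the frame of cube_home above -0.005 m), for 0.02 s.
At the end, for the whole second after the job is handed in: The carriage rests latched on the lowered stop pin in its middle position (0.0655 to 0.070 m), the cube stands flat on it, at rest, within 5 mm of its home place along the guide (value of joint carriage between 0.0655 and 0.07 m and value of joint stop_pin below 0.0015 m and y of filter_cube in the frame of cube_home between -0.005 and 0.003 m and z of filter_cube in the frame of cube_home below 0.002 m and horizontal distance between filter_cube and cube_home below 0.006 m and angle between filter_cube's own z axis and vertical below 0.05 rad and linear speed of filter_cube below 0.01 m/s); the robot touches nothing.
It fails at once if the cube is lifted more than 5 mm or tipped (z of filter_cube in the frame of illuminator above 0.0212 m or angle between filter_cube's own z axis and vertical above 0.2 rad).
It fails at once if a bystander (can or loupe) is moved more than 15 mm (distance of any of objective_can, eyepiece_can, loupe from where it was at the start of the episode above 0.015 m).
It also fails if it takes over 48 s, if anything falls off the work surface, if the arm or the gripper's body presses on something with over 40 N, if the wrist force passes 120 N, or if a joint passes its speed limit or range.

## Working session

There is one attempt and no reset: what is moved stays moved. The work goes in short steps, Python scripts to look and compute and a tool call to move; the robot and the scene stay as the last step left them, time stands still between calls to the robot, and variables do not carry over. Pictures are saved under pics/ and viewed, at most 10 in all, crops included, and the job is handed in when it is done.

Besides the shell and the picture viewer there is one more tool, called after "Emit:" as name(argument=value, ...) on one line, values as JSON. play_rows: Moves the arm, as the interface text tells. Its arguments: {"type":"object","properties":{"plan":{"type":"array","items":{"type":"array","items":{"type":"number"}}},"grip":{"type":"number"}},"required":["plan"]}

```bash
mkdir -p pics
cat > h.py <<'E'
import numpy as np, cv2
from plant import *
def P(*a): print(*a)
def save(cam,n):
    s=snapshot(cam); cv2.imwrite('pics/'+n,cv2.cvtColor(s['frame'],cv2.COLOR_RGB2BGR)); return s
E
python3 - <<'E'
from h import *
np.set_printoptions(precision=4,suppress=True)
for c in ('scene','top'):
    s=save(c,c+'0.png'); P(c,s['position'],s['attitude'])
    for t in ['illuminator','ledge','filter_cube','cube_home','push_face','pin_point','objective_can','eyepiece_can','loupe']:
        P(t,[(np.round(d['position'],4).tolist(),round(d['score'],2)) for d in spot_point(c,t)[:3]])
o=get_obs();P(o['clock'],o['tool_pos'],o['orientation'],o['opening'])
E
```

```text
scene [ 0.1183 -0.5972  0.4964] [-120.3582    1.3225  -34.2487]
illuminator [([0.5996, -0.0135, 0.0018], 0.95)]
ledge [([0.5445, -0.0678, 0.0143], 0.81)]
filter_cube [([0.5875, -0.2193, -0.0019], 0.87), ([0.4721, -0.2026, 0.0012], 0.66), ([0.5461, -0.0764, 0.0188], 0.62)]
cube_home [([0.5609, -0.0026, 0.0153], 0.8)]
push_face [([0.4619, 0.0188, 0.0304], 0.69)]
pin_point [([0.5992, 0.0223, 0.0152], 0.82)]
objective_can [([0.538, 0.1105, -0.0016], 0.84)]
eyepiece_can [([0.5459, -0.0765, 0.0177], 0.68), ([0.6034, 0.1333, 0.003], 0.56)]
loupe [([0.4309, -0.0747, 0.0018], 0.77)]
top [ 0.4372 -0.0088  0.99  ] [-173.4637    1.0117  -90.0666]
illuminator [([0.5998, -0.0202, 0.0016], 0.66)]
ledge [([0.5457, -0.0695, 0.017], 0.9)]
filter_cube [([0.5881, -0.2216, 0.0034], 0.95), ([0.5413, -0.0777, 0.0166], 0.78), ([0.4728, -0.2077, -0.0009], 0.67)]
cube_home [([0.5637, -0.0028, 0.0129], 0.79), ([0.4561, 0.0221, 0.032], 0.32)]
push_face [([0.4587, 0.0218, 0.028], 0.86)]
pin_point [([0.601, 0.022, 0.0173], 0.68)]
objective_can [([0.5362, 0.1048, 0.0029], 0.72)]
eyepiece_can [([0.5992, 0.1336, -0.0028], 0.56)]
loupe [([0.4338, -0.0755, 0.0029], 0.74)]
1.0 [0.2959 0.6067 0.2456] [-179.9986    0.0014  -25.9991] 0.08750251680875162
```

View pics/top0.png

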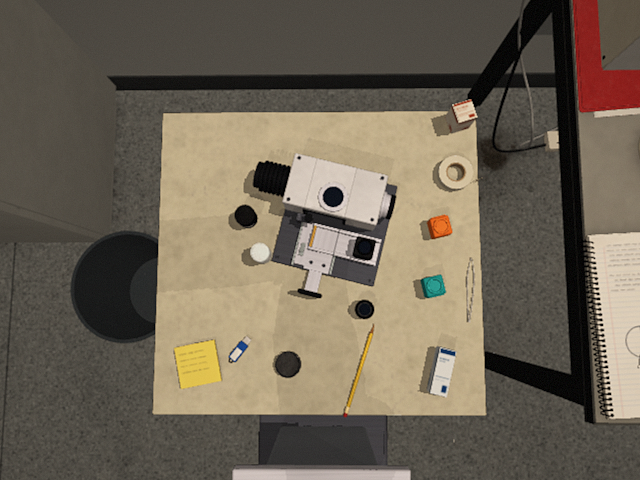

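View pics/scene0.png

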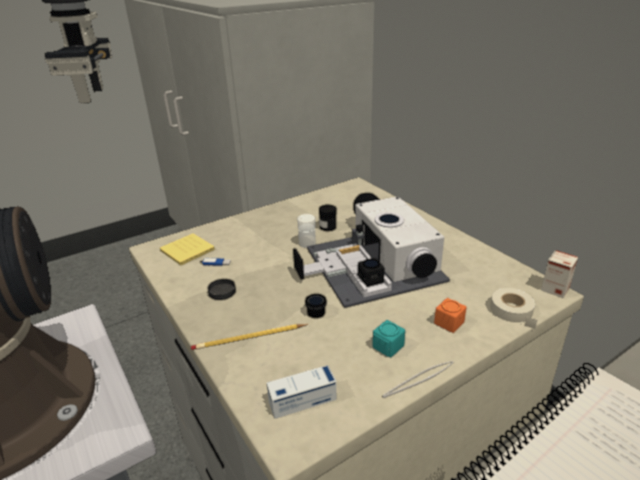

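```bash
cat >> h.py <<'E'
np.set_printoptions(precision=4,suppress=True)
M={'illuminator':(0,0),'ledge':(-.038,-.064),'cube_home':(-.0392,.0006),'push_face':(-.145,0)}
def fit(obs):  # obs list of (modelxy, worldxy)
    a=np.array([o[0] for o in obs]);b=np.array([o[1] for o in obs])
    z=a-a.mean(0);w=b-b.mean(0)
    th=np.arctan2((z[:,0]*w[:,1]-z[:,1]*w[:,0]).sum(),(z*w).sum())
    R=np.array([[np.cos(th),-np.sin(th)],[np.sin(th),np.cos(th)]])
    t=b.mean(0)-R@a.mean(0); return th,R,t,(b-a@R.T-t)*1000
E
python3 - <<'E'
from h import *
obs=[]
for c in('scene','top'):
  for i in range(3):
    snapshot(c)
    for k,v in M.items():
        r=[d for d in spot_point(c,k) if d['score']>.5]
        if r: obs.append((v,r[0]['position'][:2]))
th,R,t,res=fit(obs);P(np.degrees(th),t,len(obs));P(res.std(0),abs(res).max())
for n,p in dict(cube1=(.5461,-.0764),cube2=(.5413,-.0777),loupe=(.432,-.075),ocan=(.537,.107),ecan=(.601,.1335),tcp=get_obs()['tool_pos'][:2]).items(): P(n,R.T@(np.array(p)-t))
P(get_obs()['clock'])
E
```

```text
-14.022097324923843 [ 0.5991 -0.0139] 23
[1.3712 1.9921] 4.839824010112586
cube1 [-0.0363 -0.0735]
cube2 [-0.0407 -0.076 ]
loupe [-0.1474 -0.0998]
ocan [-0.0896  0.1022]
ecan [-0.0339  0.1434]
tcp [-0.4446  0.5285]
2.5
```

Emit:
play_rows(grip=0, plan=[[0, 0, 0, 0, 0, -6], [0.8, 1.4, 0, 0, 0, -6], [2, 3.3, 0, 0, 0, 0], [2, 3.3, 0, 0, 0, 0], [2, 3.3, 0, 0, 0, 0], [2, 3.3, 0, 0, 0, 0], [2, 3.3, 0, 0, 0, 0], [2, 3.3, 0, 0, 0, 0], [2, 3.3, 0, 0, 0, 0], [2, 3.3, 0, 0, 0, 0], [2, 3.3, 0, 0, 0, 0], [2, 3.3, 0, 0, 0, 0], [2, 3.3, 0, 0, 0, 0], [2, 3.3, 0, 0, 0, 0], [2, 3.3, 0, 0, 0, 0], [2, 3.3, 0, 0, 0, 0], [2, 3.3, 0, 0, 0, 0], [2, 3.3, 0, 0, 0, 0], [2, 3.3, 0, 0, 0, 0], [2, 3.3, 0, 0, 0, 0]])

```text
clock: 4.17
tool_pos: [0.5045, -0.0747, 0.246]
orientation: [-180.0, -0.1, -14.0]
force: [1.9, 0.1, 0.4]
opening: 0.0005
gripper_force: 0.0
```

Emit:
play_rows(plan=[[1.8, 2.8, 0, 0, 0, 0], [1.4, 2, 0, 0, 0, 0], [0.5, 0.5, 0, 0, 0, 0], [0, 0, 0, 0, 0, 0], [0, 0, 0, 0, 0, 0]])

```text
clock: 4.58
tool_pos: [0.5271, -0.1332, 0.2453]
orientation: [-180.0, 0.0, -14.1]
force: [-0.7, 0.2, 0.3]
opening: 0.0007
gripper_force: 0.0
```

Run:
```python
from h import *
th=np.radians(-14.02);R=np.array([[np.cos(th),-np.sin(th)],[np.sin(th),np.cos(th)]]);t=np.array([.5991,-.0139])
s=save('wrist','w1.png');o=get_obs();P(o['clock'],o['tool_pos'],o['orientation'],R.T@(o['tool_pos'][:2]-t))
P(s['position'],s['attitude'])
for k in list(M)+['filter_cube','loupe']: P(k,[(np.array(d['position']),R.T@(np.array(d['position'][:2])-t),round(d['score'],2)) for d in spot_point('wrist',k)[:3]])
```

```text
4.6333 [ 0.527  -0.1326  0.2455] [-179.9919    0.0164  -14.0098] [-0.0412 -0.1326]
[ 0.6087 -0.1529  0.3854] [ 161.8469   -0.0384 -104.0832]
illuminator [(array([0.5941, 0.0259, 0.015 ]), array([-0.0145,  0.0374]), 0.68), (array([ 0.6009, -0.015 , -0.0028]), array([ 0.002 , -0.0006]), 0.6)]
ledge [(array([ 0.5491, -0.0602,  0.0157]), array([-0.0373, -0.057 ]), 0.8)]
cube_home [(array([ 0.5594, -0.0018,  0.0185]), array([-0.0414,  0.0021]), 0.85)]
push_face [(array([0.4601, 0.0199, 0.0288]), array([-0.143 , -0.0009]), 0.6), (array([0.5949, 0.0226, 0.017 ]), array([-0.0129,  0.0344]), 0.48)]
filter_cube [(array([ 0.5873, -0.214 ,  0.0032]), array([ 0.037, -0.197]), 0.9), (array([ 0.4756, -0.2052,  0.0009]), array([-0.0735, -0.2155]), 0.87), (array([ 0.5402, -0.0775,  0.0197]), array([-0.0417, -0.076 ]), 0.57)]
loupe [(array([ 0.4361, -0.0779,  0.0015]), array([-0.1426, -0.1016]), 0.54)]
```

View pics/w1.png

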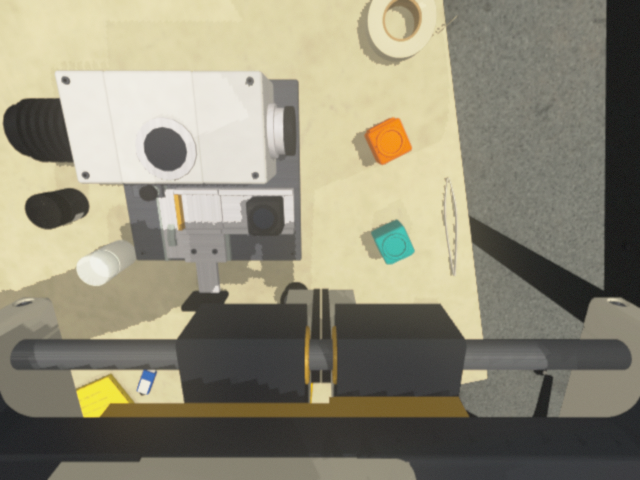

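Emit:
play_rows(plan=[[0.3, 0, 1, 0, 0, 0], [0, 0, 2.5, 0, 0, 0], [0, 0, 3, 0, 0, 0], [0, 0, 3, 0, 0, 0], [0, 0, 3, 0, 0, 0], [0, 0, 3, 0, 0, 0], [0, 0, 2.3, 0, 0, 0], [0, 0, 1.5, 0, 0, 0], [0, 0, 0.5, 0, 0, 0], [0, 0, 0, 0, 0, 0], [0, 0, 0, 0, 0, 0]])

```text
clock: 5.85
tool_pos: [0.5306, -0.1337, 0.0478]
orientation: [180.0, -0.0, -14.0]
force: [0.4, -0.1, -0.2]
opening: 0.0004
gripper_force: 0.0
```

Run:
```python
from h import *
s=save('wrist','w2.png');o=get_obs();P(o['clock'],o['tool_pos'],o['orientation'],o['force'])
```

```text
5.9 [ 0.531  -0.1337  0.0484] [-179.9866   -0.0783  -13.9765] [-0.5864  0.0782  0.1298]
```

View pics/w2.png

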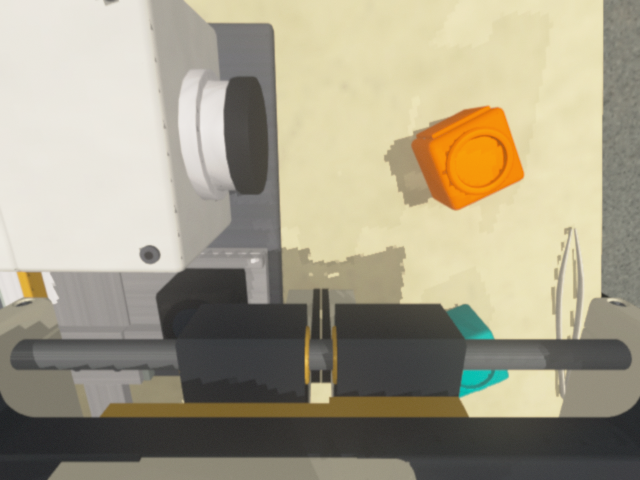

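Emit:
play_rows(plan=[[0, -0.5, 0, 0, 0, 0], [0, -0.8, 0, 0, 0, 0], [0, -0.8, 0, 0, 0, 0], [0, -0.6, 0, 0, 0, 0], [0, -0.6, 0, 0, 0, 0], [0, -0.6, 0, 0, 0, 0], [0, -0.6, 0, 0, 0, 0], [0, -0.6, 0, 0, 0, 0], [0, -0.6, 0, 0, 0, 0], [0, -0.6, 0, 0, 0, 0], [0, -0.6, 0, 0, 0, 0], [0, -0.5, 0, 0, 0, 0], [0, -0.3, 0, 0, 0, 0], [0, 0, 0, 0, 0, 0], [0, 0, 0, 0, 0, 0]])

```text
clock: 7.15
tool_pos: [0.5488, -0.0588, 0.0474]
orientation: [-180.0, 0.0, -14.0]
force: [-0.9, 0.3, 0.5]
opening: 0.0004
gripper_force: 0.0
```

```bash
cat >> h.py <<'E'
th=np.radians(-14.02);R=np.array([[np.cos(th),-np.sin(th)],[np.sin(th),np.cos(th)]]);t=np.array([.5991,-.0139])
def st():
    o=get_obs();P(o['clock'],o['tool_pos'],R.T@(o['tool_pos'][:2]-t),R.T@np.array(o['force'][:2]),o['orientation'])
def look(c,ks):
    for k in ks: P(c,k,[(np.array(d['position']),R.T@(np.array(d['position'][:2])-t),round(d['score'],2)) for d in spot_point(c,k)[:3]])
E
python3 - <<'E'
from h import *
st(); s=save('scene','s2.png'); look('scene',['filter_cube','cube_home'])
f=cv2.imread('pics/s2.png')[190:310,260:460]; cv2.imwrite('pics/s2c.png',cv2.resize(f,None,fx=4,fy=4,interpolation=cv2.INTER_CUBIC))
E
```

```text
7.15 [ 0.5488 -0.0588  0.0474] [-0.0379 -0.0558] [-0.9076  0.0677] [-179.9965    0.013   -13.9852]
scene filter_cube [(array([ 0.4721, -0.2036,  0.0054]), array([-0.0773, -0.2148]), 0.69), (array([ 0.5604, -0.0255,  0.0162]), array([-0.0347, -0.0206]), 0.59), (array([ 0.5849, -0.2181,  0.0014]), array([ 0.0357, -0.2016]), 0.58)]
scene cube_home [(array([ 0.5597, -0.0025,  0.0142]), array([-0.041 ,  0.0015]), 0.8)]
```

View pics/s2c.png

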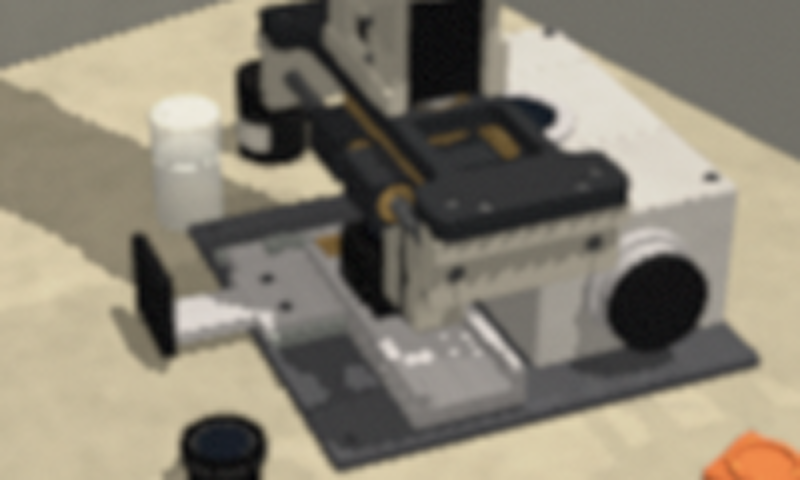

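Emit:
play_rows(plan=[[0, -0.3, 0, 0, 0, 0], [0, -0.4, 0, 0, 0, 0], [0, -0.4, 0, 0, 0, 0], [0, -0.3, 0, 0, 0, 0], [0, -0.1, 0, 0, 0, 0], [0, -0.1, 0, 0, 0, 0], [0, 0, 0, 0, 0, 0]])

```text
clock: 7.88
tool_pos: [0.5528, -0.0433, 0.0475]
orientation: [-180.0, -0.0, -14.0]
force: [0.5, -0.4, 0.4]
opening: 0.0002
gripper_force: 0.1
```

Emit:
play_rows(plan=[[0, -0.1, 0, 0, 0, 0], [0, -0.1, 0, 0, 0, 0], [0, 0, 0, 0, 0, 0]])

```text
clock: 8.13
tool_pos: [0.5533, -0.0415, 0.0476]
orientation: [-180.0, -0.0, -14.0]
force: [-0.9, -0.9, -0.4]
opening: 0.0006
gripper_force: 0.1
```

Emit:
play_rows(plan=[[0, -0.1, 0, 0, 0, 0], [0, -0.1, 0, 0, 0, 0], [0, 0, 0, 0, 0, 0]])

```text
clock: 8.38
tool_pos: [0.5538, -0.0396, 0.0476]
orientation: [-180.0, -0.0, -14.0]
force: [0.7, -0.4, -0.4]
opening: 0.0001
gripper_force: 0.2
```

Emit:
play_rows(plan=[[0, -0.1, 0, 0, 0, 0], [0, -0.1, 0, 0, 0, 0], [0, 0, 0, 0, 0, 0]])

```text
clock: 8.63
tool_pos: [0.5542, -0.0376, 0.0476]
orientation: [-180.0, -0.0, -14.0]
force: [0.4, -0.0, 0.7]
opening: 0.0003
gripper_force: 0.2
```

Emit:
play_rows(plan=[[0, -0.1, 0, 0, 0, 0], [0, -0.1, 0, 0, 0, 0], [0, 0, 0, 0, 0, 0]])

```text
clock: 8.88
tool_pos: [0.5543, -0.0366, 0.0478]
orientation: [179.9, 0.0, -14.0]
force: [-0.9, -5.9, 4.3]
opening: 0.0002
gripper_force: 3.5
```

Run:
```python
from h import *
st(); s=save('scene','s3.png'); look('scene',['filter_cube','cube_home'])
f=cv2.imread('pics/s3.png')[190:310,260:460]; cv2.imwrite('pics/s3c.png',cv2.resize(f,None,fx=4,fy=4,interpolation=cv2.INTER_CUBIC))
```

```text
8.8833 [ 0.5543 -0.0366  0.0478] [-0.038  -0.0329] [ 0.5793 -5.9272] [179.9156   0.0356 -13.9888]
scene filter_cube [(array([ 0.4723, -0.1999,  0.0007]), array([-0.078 , -0.2112]), 0.95), (array([ 0.5655, -0.0049,  0.0176]), array([-0.0348,  0.0006]), 0.74), (array([ 0.5867, -0.2196,  0.0025]), array([ 0.0378, -0.2026]), 0.64)]
scene cube_home [(array([0.5619, 0.0006, 0.0172]), array([-0.0396,  0.0051]), 0.96), (array([ 0.599 , -0.0141, -0.0002]), array([-0.    , -0.0002]), 0.6)]
```

View pics/s3c.png

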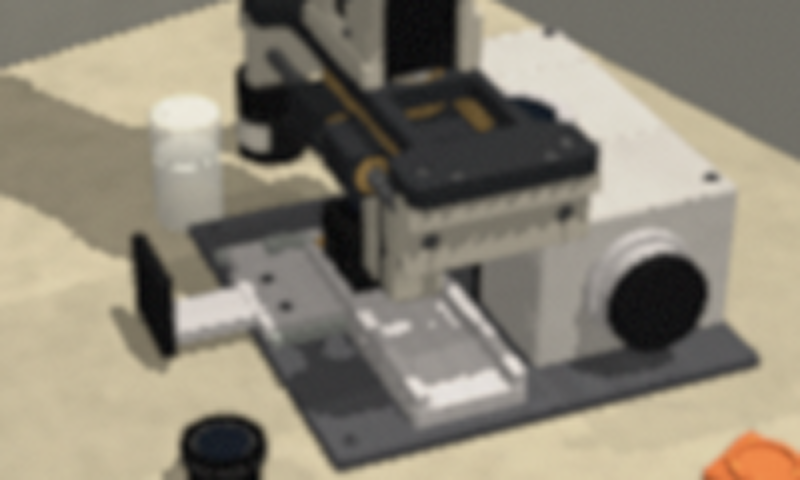

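Emit:
play_rows(plan=[[0, 0, 0, 0, 0, 0], [0, 0, 0, 0, 0, 0], [0, 0, 0, 0, 0, 0], [0, 0.3, 0, 0, 0, 0], [0, 0.7, 0, 0, 0, 0], [0, 1, 0, 0, 0, 0], [0, 0, -1.5, 0, 0, 0], [0, 0, -2.5, 0, 0, 0], [0, 0, -2, 0, 0, 0], [-0.9, -0.3, 0, 0, 0, 0], [-2.5, -1, 0, 0, 0, 0], [-2.5, -1, 0, 0, 0, 0], [-2.5, -1, 0, 0, 0, 0], [-2.5, -1, 0, 0, 0, 0], [-1.5, -0.7, 0, 0, 0, 0], [-1, -0.3, 0, 0, 0, 0], [0, 0, 0, 0, 0, 0], [0, 0, 0, 0, 0, 0]])

```text
clock: 10.53
tool_pos: [0.4329, 0.0287, 0.1078]
orientation: [-180.0, -0.0, -13.9]
force: [1.0, -1.4, -0.1]
opening: 0.0007
gripper_force: 0.0
```

Run:
```python
from h import *
st()
for c in('scene','wrist'):
    snapshot(c); look(c,['filter_cube','cube_home','push_face'])
s=save('scene','s4.png')
f=cv2.imread('pics/s4.png')[190:310,260:460]; cv2.imwrite('pics/s4c.png',cv2.resize(f,None,fx=4,fy=4,interpolation=cv2.INTER_CUBIC))
```

```text
10.5333 [0.4329 0.0287 0.1078] [-0.1716  0.0011] [ 1.3039 -1.1504] [-179.9686   -0.0415  -13.9284]
scene filter_cube [(array([ 0.5863, -0.2166,  0.0008]), array([ 0.0367, -0.1998]), 0.67), (array([ 0.4728, -0.2019,  0.0003]), array([-0.077, -0.213]), 0.62)]
scene cube_home [(array([ 0.5606, -0.0002,  0.0153]), array([-0.0407,  0.004 ]), 0.91)]
scene push_face [(array([0.4619, 0.0205, 0.0311]), array([-0.1414,  0.0001]), 0.9), (array([ 0.5614, -0.0035,  0.0155]), array([-0.0391,  0.001 ]), 0.31)]
wrist filter_cube [(array([ 0.5583, -0.0029,  0.0194]), array([-0.0422,  0.0008]), 0.66)]
wrist cube_home [(array([0.4603, 0.0174, 0.0293]), array([-0.1422, -0.0033]), 0.18)]
wrist push_face [(array([0.4588, 0.0199, 0.0281]), array([-0.1443, -0.0012]), 0.93)]
```

View pics/s4c.png

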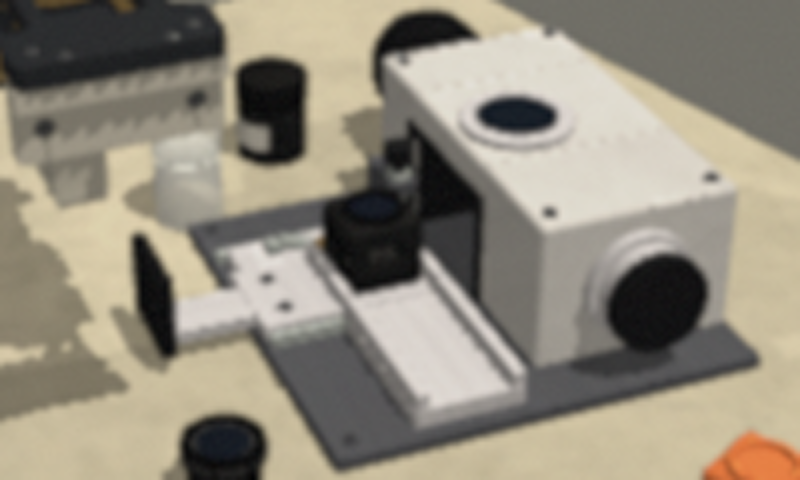

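Emit:
play_rows(plan=[[0, 0, 0.8, 0, 0, 0], [0, 0, 1.5, 0, 0, 0], [0, 0, 1.5, 0, 0, 0], [0, 0, 1.2, 0, 0, 0], [0, 0, 0.6, 0, 0, 0], [0, 0, 0.2, 0, 0, 0], [0, 0, 0, 0, 0, 0], [0, 0, 0, 0, 0, 0]])

```text
clock: 11.65
tool_pos: [0.4329, 0.0288, 0.0498]
orientation: [-180.0, -0.0, -14.0]
force: [-0.3, 0.4, 0.1]
opening: 0.0007
gripper_force: 0.0
```

Emit:
play_rows(plan=[[0.5, 0, 0, 0, 0, 0], [0.5, 0, 0, 0, 0, 0], [0.4, 0, 0, 0, 0, 0], [0.3, 0, 0, 0, 0, 0], [0.3, 0, 0, 0, 0, 0], [0.3, 0, 0, 0, 0, 0], [0.3, 0, 0, 0, 0, 0], [0, 0, 0, 0, 0, 0]])

```text
clock: 12.32
tool_pos: [0.4579, 0.0221, 0.0494]
orientation: [180.0, 0.0, -14.0]
force: [-2.9, 1.5, 1.3]
opening: 0.0004
gripper_force: 1.4
```

Emit:
play_rows(plan=[[0.3, 0, 0, 0, 0, 0], [0.4, 0, 0, 0, 0, 0], [0.5, 0, 0, 0, 0, 0], [0.5, 0, 0, 0, 0, 0], [0.5, 0, 0, 0, 0, 0], [0.5, 0, 0, 0, 0, 0], [0.5, 0, 0, 0, 0, 0], [0.5, 0, 0, 0, 0, 0], [0.5, 0, 0, 0, 0, 0], [0.5, 0, 0, 0, 0, 0], [0.4, 0, 0, 0, 0, 0], [0.4, 0, 0, 0, 0, 0], [0.4, 0, 0, 0, 0, 0], [0.3, 0, 0, 0, 0, 0], [0, 0, 0, 0, 0, 0]])

```text
clock: 13.57
tool_pos: [0.5167, 0.0069, 0.0491]
orientation: [179.9, 0.2, -14.0]
force: [-5.1, 2.0, 3.4]
opening: 0.0005
gripper_force: 3.1
```

Emit:
play_rows(plan=[[0.2, 0, 0, 0, 0, 0], [0.2, 0, 0, 0, 0, 0], [0.2, 0, 0, 0, 0, 0], [0.1, 0, 0, 0, 0, 0], [0, 0, 0, 0, 0, 0]])

```text
clock: 13.98
tool_pos: [0.5232, 0.0053, 0.0491]
orientation: [179.9, 0.2, -14.0]
force: [-5.6, 2.8, 4.1]
opening: 0.0005
gripper_force: 3.3
```

Run:
```python
from h import *
st()
for c in('scene','top','wrist'):
    snapshot(c); look(c,['filter_cube','cube_home','push_face'])
```

```text
13.9833 [0.5232 0.0053 0.0491] [-0.0783  0.0002] [-6.098   1.3213] [179.9212   0.1654 -14.0361]
scene filter_cube [(array([ 0.4727, -0.2038,  0.0032]), array([-0.0766, -0.2149]), 0.63), (array([ 0.5873, -0.2184, -0.0028]), array([ 0.0381, -0.2013]), 0.62), (array([0.535 , 0.    , 0.0298]), array([-0.0656, -0.002 ]), 0.51)]
scene cube_home [(array([ 0.6363, -0.0213,  0.0172]), array([0.0379, 0.0018]), 0.56)]
scene push_face [(array([0.5351, 0.0038, 0.0308]), array([-0.0664,  0.0017]), 0.59)]
top filter_cube [(array([ 0.4765, -0.2055,  0.0006]), array([-0.0725, -0.2156]), 0.62), (array([ 0.584 , -0.2185, -0.0021]), array([ 0.0349, -0.2022]), 0.58)]
top cube_home []
top push_face []
wrist filter_cube []
wrist cube_home []
wrist push_face [(array([0.5323, 0.0005, 0.0301]), array([-0.0683, -0.0022]), 0.59)]
```

Emit:
play_rows(plan=[[0.2, 0, 0, 0, 0, 0], [0.1, 0, 0, 0, 0, 0], [0, 0, 0, 0, 0, 0], [-0.2, 0, 0, 0, 0, 0], [-0.3, 0, 0, 0, 0, 0], [-0.3, 0, 0, 0, 0, 0], [-0.3, 0, 0, 0, 0, 0], [-0.3, 0, 0, 0, 0, 0], [-0.5, 0, 0, 0, 0, 0], [-1, 0, 0, 0, 0, 0], [-2, 0, 0, 0, 0, 0], [-2, 0, 0, 0, 0, 0], [-2, 0, 0, 0, 0, 0], [-1, 0, 0, 0, 0, 0], [0, 0, 0, 0, 0, 0], [0, 0, 0, 0, 0, 0]])

```text
clock: 15.92
tool_pos: [0.4322, 0.0295, 0.0501]
orientation: [-179.9, -0.1, -13.9]
force: [-0.1, 0.4, 0.2]
opening: 0.0005
gripper_force: 0.0
```

Run:
```python
from h import *
st()
for c in('top','wrist','scene'):
    s=save(c,c+'5.png'); look(c,['filter_cube','cube_home','push_face','loupe','objective_can','eyepiece_can'])
f=cv2.imread('pics/scene5.png')[190:310,260:460]; cv2.imwrite('pics/s5c.png',cv2.resize(f,None,fx=4,fy=4,interpolation=cv2.INTER_CUBIC))
```

```text
15.9167 [0.4322 0.0295 0.0501] [-0.1724  0.0017] [-0.146   0.3736] [-179.9359   -0.0915  -13.9036]
top filter_cube [(array([ 0.5877, -0.2219,  0.0026]), array([ 0.0393, -0.2046]), 0.8)]
top cube_home [(array([ 0.6292, -0.0173,  0.0144]), array([0.03 , 0.004]), 0.91)]
top push_face [(array([0.5242, 0.0033, 0.0298]), array([-0.0768, -0.0015]), 0.87)]
top loupe [(array([ 0.4342, -0.0737,  0.0003]), array([-0.1455, -0.098 ]), 0.71)]
top objective_can [(array([0.5351, 0.1067, 0.0016]), array([-0.0913,  0.1015]), 0.71)]
top eyepiece_can [(array([ 0.602 ,  0.1333, -0.0038]), array([-0.0328,  0.1435]), 0.69)]
wrist filter_cube []
wrist cube_home []
wrist push_face [(array([0.5229, 0.0024, 0.0298]), array([-0.0779, -0.0026]), 0.94)]
wrist loupe [(array([ 0.434 , -0.078 ,  0.0016]), array([-0.1447, -0.1022]), 0.84)]
wrist objective_can [(array([ 0.5378,  0.1092, -0.002 ]), array([-0.0893,  0.1046]), 0.59)]
wrist eyepiece_can [(array([ 0.6   ,  0.1369, -0.0043]), array([-0.0357,  0.1465]), 0.84)]
scene filter_cube [(array([ 0.586 , -0.2159,  0.0004]), array([ 0.0362, -0.1992]), 0.97), (array([ 0.4744, -0.2025, -0.0016]), array([-0.0753, -0.2132]), 0.96), (array([ 0.6294, -0.0221,  0.0172]), array([ 0.0314, -0.0006]), 0.5)]
scene cube_home [(array([ 0.6259, -0.0166,  0.0159]), array([0.0267, 0.0039]), 0.83)]
scene push_face [(array([0.5237, 0.0047, 0.032 ]), array([-0.0777, -0.0002]), 0.8)]
scene loupe [(array([ 0.4327, -0.0779,  0.0021]), array([-0.1459, -0.1024]), 0.78), (array([0.524 , 0.0051, 0.0321]), array([-0.0775,  0.0002]), 0.59)]
scene objective_can []
scene eyepiece_can [(array([0.6041, 0.1374, 0.0012]), array([-0.0318,  0.148 ]), 0.83), (array([ 0.5994, -0.0125,  0.0031]), array([-0.    ,  0.0014]), 0.38)]
```

View pics/s5c.png

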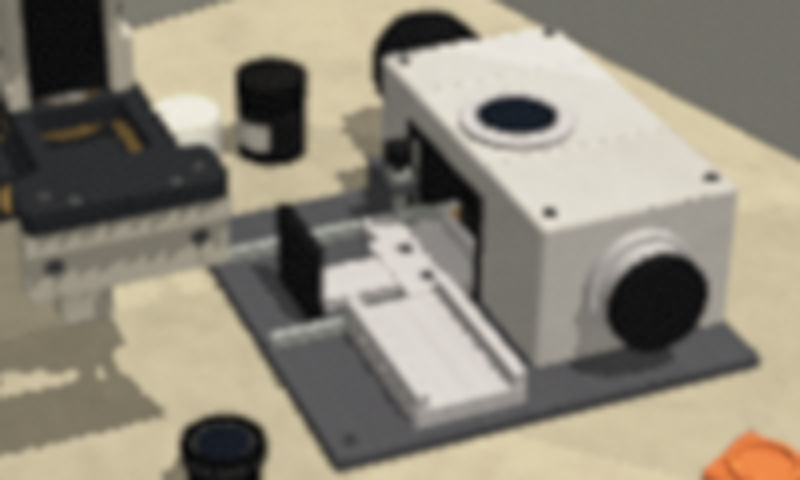

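View pics/wrist5.png

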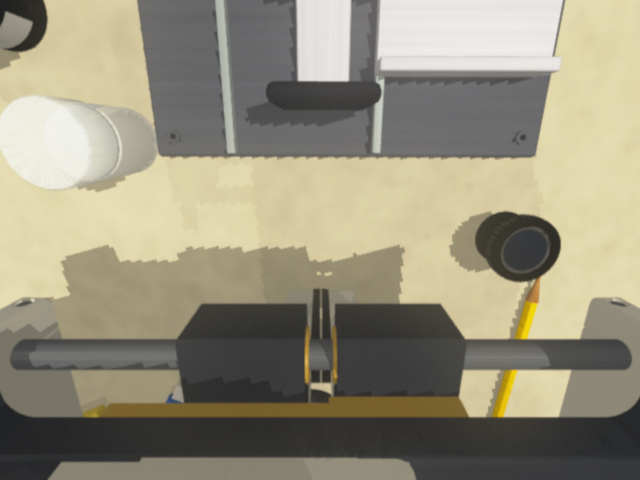

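The pictures show the thumb plate at x of about -77 mm, so the carriage is at about 0.068 and latched. The cube is inside the housing, the other objects haven't moved, and the fingers are clear.

```bash
python3 -c "
from plant import *
print(close_job())"
```

```text
the job is handed in; nothing more can be done
None
```

I handed in the job: the cube was pushed home against the end stop, and the carriage then sprang back to about 68 mm, where the pin latches it; the cube is inside the housing, the cans and loupe stayed put, and the arm touches nothing (no verdict was returned).

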